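# Deal out a dish of marbles and hold it out to the other player

## Robot

A 7-joint arm with a two-finger parallel gripper is mounted at the origin on a cart in front of the work surface, level with it; the furniture and walls round the work are solid. World frame = base frame: x ahead of the robot, y to its left, z up, the work surface at z = 0. Lengths are in m, angles in rad, forces in N, time in s.
With the tool pointing down it reaches from about 0.4 to 0.9 m from the base axis. Payload 5.5 kg.
Tool frame: the origin (TCP) lies midway between the tips of the shut fingers; the grasp point (between the pads) lies 19 mm behind it (manip.grip_depth is the distance from the TCP to the grasp point, in m); z points along the fingers, y is the line along which they close (so a half turn about z gives the same grasp; the last joint's range is limited). The gripper opens to 92 mm and grips with 3 to 60 N. Pads are 19 mm wide; open, the fingers measure 130 mm over their backs; the gripper's body (75 mm by 190 mm) begins 47 mm behind the grasp point.
Start: joints at [-0.952, 0.501, -0.427, 1.55, 0.221, 1.138, -0.21], TCP at [0.226, 0.609, 0.227] pointing down, gripper open.
Joint ranges: [-2.88, 2.88], [-0.31, 2.03], [-1.54, 1.56], [0.2, 2.42], [-1.41, 4.55], [0.19, 2.02], [-2.57, 2.57]. Speed limits (rad/s): [2.57, 2.57, 3.14, 3.14, 3.14, 3.14, 3.14].

## Interface

Orientations are given as a unit quaternion [x, y, z, w].
In Python, from bench import manip, effector, viewer gives the robot as it stands. Calls block until the motion is done:
- manip.move_pose(position, orientation): joint-space move of the TCP to a pose.
- manip.servo_line(position, ori=None, vel=0.15): straight line of the TCP; ori=None keeps the orientation; vel is the mean speed in m/s.
- manip.movej(angles): joint-space move.
- effector.open_jaws() and effector.close(f_grip=None): open the fingers fully, or close them until they stop; f_grip is the grip in N (None keeps the last).
- manip.sleep(seconds).
- manip.solve_ik(position, orientation): joint angles nearest the present ones, or None.
- viewer.get_image(name): name is "side" or "top" or "wrist"; returns the picture (384x512x3 uint8, red, green, blue); there is no depth.
- viewer.get_calibration(name): a dict with "vfov" (degrees; the focal length in pixels is half the picture's height over the tangent of half this angle, whatever the lens; pixels are square), "cx", "cy" (the principal point, pixels), "dist_coeffs" ([k1, k2, p1, p2, k3] as OpenCV has them; the pictures are not rectified), "eye" and "attitude" of the camera in the world. Camera axes: x right, y down, z forward; pixel columns grow to the right and rows downward; lengths in m; the calibration is good to about 2 mm. A picture is of the moment at which its call begins: read the wrist's pose just before it. get_calibration takes no time and is no camera call; for the wrist camera it gives the pose at the moment of the call.
A pose or a line that the arm cannot do raises manip.PlanningError and nothing moves.
- manip.hand_in(): hands the job in; it is judged then, once.
Readings, each from a call of its own:
- manip.current_clock(): time.
- manip.current_q(): joint angles.
- manip.current_joint_velocities(): joint speeds.
- manip.current_tau(): joint torques, N m.
- manip.current_tool_pos(): TCP position.
- manip.current_tcp_rot(): TCP orientation.
- manip.current_force(): force on the tool from outside, world axes, zero at the start.
- manip.current_wrist_torque(): the same for the moment, N m.
- manip.current_finger_gap(): finger opening in m.
- manip.current_gripper_force(): force on a finger pad.
Only numpy, scipy, OpenCV 4.12 (cv2) and the standard library are available. Lean on these libraries where they do the work, as an engineer would, in place of code of your own. Each camera call takes 0.05 s, during which the arm holds its last target. There are 200 camera calls.

## Task

Deal the player across the desk a full dish: add small marbles from the rail to the groove of the two-handled dish until it holds exactly three (one is there already), and leave the others on the rail. Then take the dish by one handle, lift it straight up and, keeping it level so that the big blue marble stays in the middle, give it a quarter turn until you have the near handle and the free one points straight across the desk, away from you. Finish holding it still there, about a hand's breadth above the desk, without putting it down or letting go, and leave the other things on the desk where they are.

Things in the scene. Friction and masses are not known exactly. Their poses are not given: they have to be found in the camera images.
- dish: loose round dish of light wood, about 0.13 kg, 144 mm across, 16 mm high at the rim; origin at the centre of its underside, z up, y through its two handles, which at the start point to the robot's left and right within 20 degrees. Handles: straight flat-sided tabs along +y and -y, 70 to 117 mm from the axis, 14 mm wide, from 6 to 23 mm above the underside
- groove (a point): point on the dish's axis at the level of the groove's floor, 4 mm above the underside. The groove for small marbles runs round the dish from 40 to 67 mm from the axis, its inner edge 13 mm and its outer wall (5 mm thick) 16 mm above the underside. Inside it is the shallow bowl of the big marble, 72 mm across, rising gently from 6 mm above the underside to 13 mm
- handle_a (a point): grip point in the middle of the +y handle, 92 mm from the dish's axis and 14.5 mm above its underside; the sides to pinch face the dish's +x and -x
- handle_b (a point): the same on the -y handle
- shooter: big dark blue glass marble with white and light blue patches, 38 mm across, 0.07 kg, lying loose in the middle bowl of the dish; origin at its centre, about 25 mm above the dish's underside. It rolls if the dish is tilted or jerked
- rail: wooden rail fixed to the desk, 264 mm long with rounded ends, 38 mm wide, 18 mm high, origin at the centre of its underside, length along y; five holes 16 mm across and 8 mm deep in its top on the centre line, 42 mm apart, the third at the middle. At the start four hold a small marble and one at the -y end is empty
- marble_0: the one that lies in the dish's groove at the start: small green glass marble with pale and light green patches, 22 mm, 14 g; origin at its centre. All five are alike, any will do. In a rail hole its centre is 7.6 mm above the rail's top; in the groove 15 mm above the dish's underside and 50 to 56 mm from its axis; it rolls freely along the groove
- marble_1: one of the four on the rail at the start: small green glass marble with pale and light green patches, 22 mm, 14 g; origin at its centre. All five are alike, any will do. In a rail hole its centre is 7.6 mm above the rail's top; in the groove 15 mm above the dish's underside and 50 to 56 mm from its axis; it rolls freely along the groove
- marble_2: one of the four on the rail at the start: small green glass marble with pale and light green patches, 22 mm, 14 g; origin at its centre. All five are alike, any will do. In a rail hole its centre is 7.6 mm above the rail's top; in the groove 15 mm above the dish's underside and 50 to 56 mm from its axis; it rolls freely along the groove
- marble_3: one of the four on the rail at the start: small green glass marble with pale and light green patches, 22 mm, 14 g; origin at its centre. All five are alike, any will do. In a rail hole its centre is 7.6 mm above the rail's top; in the groove 15 mm above the dish's underside and 50 to 56 mm from its axis; it rolls freely along the groove
- marble_4: one of the four on the rail at the start: small green glass marble with pale and light green patches, 22 mm, 14 g; origin at its centre. All five are alike, any will do. In a rail hole its centre is 7.6 mm above the rail's top; in the groove 15 mm above the dish's underside and 50 to 56 mm from its axis; it rolls freely along the groove
- near_side (a point): a point at desk height on the near part of the desk, between the robot and the dish; its axes are the world's, so its x points straight across the desk
- clip_tin: round white tin with a tan lid, 68 mm across, 30 mm high, bystander
- linen_book: pale linen-bound book lying flat, 165x149x13 mm, bystander
- fountain_pen: dark blue fountain pen, 134 mm long, bystander
- eraser: eraser in a blue sleeve, 23x50x12 mm, bystander
Things that resemble listed ones, but are neither listed nor needed, are in the scene too. Of the things shaped like the shooter, the blue one is meant.

How it is judged:
On the way, in this order (a step that is already met when the one before it is completed fails the run):
1. exactly three small marbles lie in the groove of the dish, let go, the other two on the rail, the dish still standing on the desk (distance between marble_0 and groove below 0.063 m and ((distance between each of marble_1, marble_2 and groove below 0.063 m and (distance between marble_3 and rail below 0.095 m and height (world z) of marble_3 between 0.02 and 0.035 m) and (distance between marble_4 and rail below 0.095 m and height (world z) of marble_4 between 0.02 and 0.035 m)) or (distance between each of marble_1, marble_3 and groove below 0.063 m and (distance between marble_2 and rail below 0.095 m and height (world z) of marble_2 between 0.02 and 0.035 m) and (distance between marble_4 and rail below 0.095 m and height (world z) of marble_4 between 0.02 and 0.035 m)) or (distance between each of marble_1, marble_4 and groove below 0.063 m and (distance between marble_2 and rail below 0.095 m and height (world z) of marble_2 between 0.02 and 0.035 m) and (distance between marble_3 and rail below 0.095 m and height (world z) of marble_3 between 0.02 and 0.035 m)) or ((distance between marble_1 and rail below 0.095 m and height (world z) of marble_1 between 0.02 and 0.035 m) and distance between each of marble_2, marble_3 and groove below 0.063 m and (distance between marble_4 and rail below 0.095 m and height (world z) of marble_4 between 0.02 and 0.035 m)) or ((distance between marble_1 and rail below 0.095 m and height (world z) of marble_1 between 0.02 and 0.035 m) and distance between each of marble_2, marble_4 and groove below 0.063 m and (distance between marble_3 and rail below 0.095 m and height (world z) of marble_3 between 0.02 and 0.035 m)) or ((distance between marble_1 and rail below 0.095 m and height (world z) of marble_1 between 0.02 and 0.035 m) and (distance between marble_2 and rail below 0.095 m and height (world z) of marble_2 between 0.02 and 0.035 m) and distance between each of marble_3, marble_4 and groove below 0.063 m)) and height (world z) of dish below 0.01 m and contact force between the fingers and marble_0 below 0.05 N and contact force between the fingers and marble_1 below 0.05 N and contact force between the fingers and marble_2 below 0.05 N and contact force between the fingers and marble_3 below 0.05 N and contact force between the fingers and marble_4 below 0.05 N), for 0.3 s.
2. the dish is lifted at least 4 cm clear of the desk before it is turned (handles still within 40 degrees of crosswise) (height (world z) of dish above 0.04 m and angle between the y axis of dish and the y axis of near_side, either way round below 0.7 rad), for 0.1 s.
At the end, for the whole second after the job is handed in: Held still by the near handle, 5 to 25 cm above the desk, nothing else carrying it; level within 7 degrees, handles within 15 degrees of straight across; big marble within 15 mm of the middle; exactly 3 small marbles in the groove, the other 2 in rail holes; bystanders within 3 cm of their places (distance between marble_0 and groove below 0.063 m and ((distance between each of marble_1, marble_2 and groove below 0.063 m and (distance between marble_3 and rail below 0.095 m and height (world z) of marble_3 between 0.02 and 0.035 m) and (distance between marble_4 and rail below 0.095 m and height (world z) of marble_4 between 0.02 and 0.035 m)) or (distance between each of marble_1, marble_3 and groove below 0.063 m and (distance between marble_2 and rail below 0.095 m and height (world z) of marble_2 between 0.02 and 0.035 m) and (distance between marble_4 and rail below 0.095 m and height (world z) of marble_4 between 0.02 and 0.035 m)) or (distance between each of marble_1, marble_4 and groove below 0.063 m and (distance between marble_2 and rail below 0.095 m and height (world z) of marble_2 between 0.02 and 0.035 m) and (distance between marble_3 and rail below 0.095 m and height (world z) of marble_3 between 0.02 and 0.035 m)) or ((distance between marble_1 and rail below 0.095 m and height (world z) of marble_1 between 0.02 and 0.035 m) and distance between each of marble_2, marble_3 and groove below 0.063 m and (distance between marble_4 and rail below 0.095 m and height (world z) of marble_4 between 0.02 and 0.035 m)) or ((distance between marble_1 and rail below 0.095 m and height (world z) of marble_1 between 0.02 and 0.035 m) and distance between each of marble_2, marble_4 and groove below 0.063 m and (distance between marble_3 and rail below 0.095 m and height (world z) of marble_3 between 0.02 and 0.035 m)) or ((distance between marble_1 and rail below 0.095 m and height (world z) of marble_1 between 0.02 and 0.035 m) and (distance between marble_2 and rail below 0.095 m and height (world z) of marble_2 between 0.02 and 0.035 m) and distance between each of marble_3, marble_4 and groove below 0.063 m)) and horizontal distance between shooter and dish below 0.015 m and ((y of near_side in the frame of dish below 0 m and y of the grasp point in the frame of dish below -0.06 m) or (y of near_side in the frame of dish above 0 m and y of the grasp point in the frame of dish above 0.06 m)) and angle between the y axis of dish and the x axis of near_side, either way round below 0.26 rad and angle between dish's own z axis and vertical below 0.12 rad and height (world z) of dish between 0.05 and 0.25 m and linear speed of dish below 0.03 m/s and angular speed of dish below 0.15 rad/s and contact force between the fingers and dish above 1 N and contact force between dish and desk below 0.05 N and distance of each of clip_tin, linen_book, fountain_pen, eraser from where it was at the start of the episode below 0.03 m); the arm keeps its last pose, push and grip.
It fails at once if the big marble rolls more than 20 mm from the middle of the dish (horizontal distance between shooter and dish above 0.02 m).
It fails at once if the dish is tilted more than 12 degrees (angle between dish's own z axis and vertical above 0.21 rad).
It fails at once if the clip tin, linen book, pen or eraser is pushed more than 3 cm away (distance of any of clip_tin, linen_book, fountain_pen, eraser from where it was at the start of the episode above 0.03 m).
It also fails if it takes over 70 s, if anything falls off the work surface, if the arm or the gripper's body presses on something with over 40 N, if the wrist force passes 120 N, or if a joint passes its speed limit or range.

## Working session

There is one attempt and no reset: what is moved stays moved. The work goes in short steps, each a Python script; the robot and the scene stay as the last script left them, time stands still between calls to the robot, and variables do not carry over. Pictures are saved under pics/ and viewed, at most 10 in all, crops included, and the job is handed in when it is done.

```bash
mkdir -p pics
python3 - <<'E'
from bench import manip, effector, viewer
import cv2
for n in ("top","side"):
    im=viewer.get_image(n); cv2.imwrite(f"pics/{n}0.png",cv2.resize(im[:,:,::-1],(800,600),interpolation=cv2.INTER_CUBIC)); cv2.imwrite(f"pics/{n}0raw.png",im[:,:,::-1])
    print(viewer.get_calibration(n))
print(manip.current_tcp_rot(),manip.current_clock(), viewer.get_calibration("wrist"))
E
```

```text
{'vfov': 47.62068312865912, 'cx': 247.6062379908893, 'cy': 192.19643232056774, 'dist_coeffs': array([0.0164386, 0.       , 0.       , 0.       , 0.       ]), 'eye': array([ 0.20019019, -0.09248689,  1.37218302]), 'attitude': array([-0.69915069,  0.70789834, -0.07291849,  0.06892858])}
{'vfov': 45.37962084991632, 'cx': 259.5772952587275, 'cy': 195.8805276880737, 'dist_coeffs': array([0.04721675, 0.        , 0.        , 0.        , 0.        ]), 'eye': array([ 0.0260693 , -0.98100799,  0.74134854]), 'attitude': array([ 0.86387052, -0.19887943,  0.11481296, -0.44832208])}
[ 1.76938076e-01  9.84221603e-01 -8.46415598e-04 -1.90514885e-04] 0.1 {'vfov': 68.19552771482714, 'cx': 252.3898914757905, 'cy': 192.18871038860607, 'dist_coeffs': array([-0.0074657,  0.       ,  0.       ,  0.       ,  0.       ]), 'eye': array([0.15087813, 0.63734396, 0.38417082]), 'attitude': array([0.81172846, 0.56396481, 0.08559883, 0.12535328])}
```

View pics/top0.png

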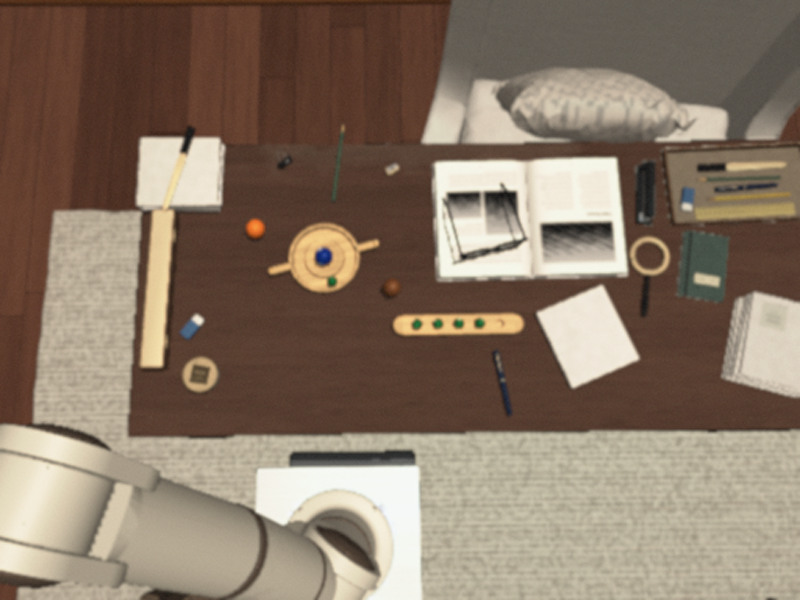

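View pics/side0.png

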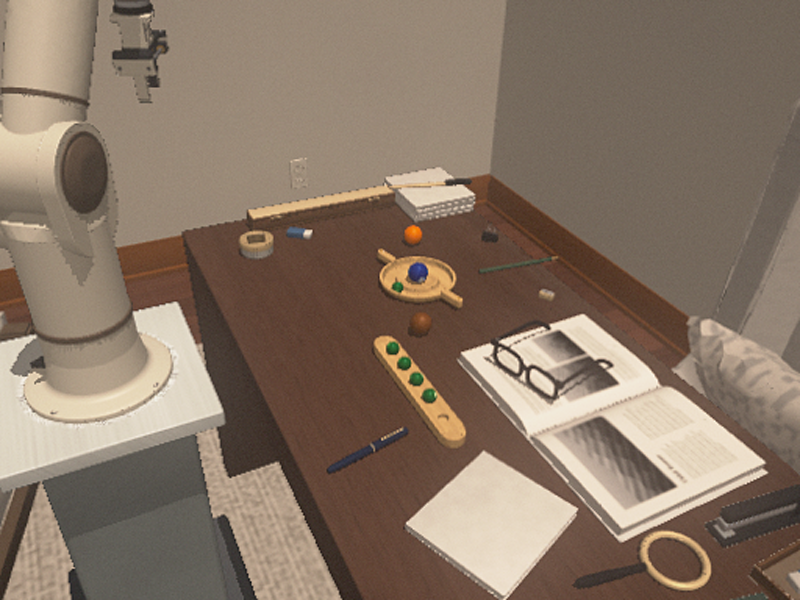

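The top picture shows things that could be confused. Big marbles: blue in the dish (323,256), orange (255,229), brown (391,287); I want the blue one. Small green marbles: groove (332,282), rail (417,324), (438,323), (459,323), (480,323), and an empty hole at (501,323). The dish handles are at about (279,269) and (369,245). Next I'll get coarse positions and a close crop.

```bash
cat > h.py <<'E'
from bench import manip, effector, viewer
import numpy as np, cv2
from scipy.spatial.transform import Rotation as R
def K(c): 
    f=192/np.tan(np.radians(c['vfov']/2)); return np.array([[f,0,c['cx']],[0,f,c['cy']],[0,0,1.]])
def px2w(c,uv,z):
    u=cv2.undistortPoints(np.array(uv,float).reshape(-1,1,2),K(c),c['dist_coeffs']).reshape(-1,2)
    d=R.from_quat(c['attitude']).apply(np.c_[u,np.ones(len(u))])
    return c['eye']+d*((np.asarray(z)-c['eye'][2])/d[:,2])[:,None]
def w2px(c,P):
    r=R.from_quat(c['attitude']).inv(); P=np.atleast_2d(P)
    return cv2.projectPoints(r.apply(P-c['eye']),np.zeros(3),np.zeros(3),K(c),c['dist_coeffs'])[0].reshape(-1,2)
def down(yaw):  # tool z down; tool y axis at angle yaw from world x
    y=np.array([np.cos(yaw),np.sin(yaw),0]);z=np.array([0,0,-1.]);x=np.cross(y,z)
    return R.from_matrix(np.c_[x,y,z]).as_quat()
E
python3 - <<'E'
from h import *
np.set_printoptions(precision=4,suppress=True)
s=512/800
names=dict(shooter=(323.5,256,.025),green0=(332,282,.015),m1=(417,324,.0256),m2=(438,323.5,.0256),m3=(459,323.5,.0256),m4=(480,323.5,.0256),hole=(501,323.5,.018),ha=(279,269,.02),hb=(369,245,.02),dish=(324,258,.016),orange=(255,229,.019),brown=(391,287,.019),tin=(200,375,.03),bar=(157,290,.02),eraser=(193,326,.01),pen=(502,382,.005),railL=(394,325,.018),railR=(523,323,.018))
for n,(u,v,z) in names.items():
    c=viewer.get_calibration("top");print(n,px2w(c,[((u+.5)*s-.5,(v+.5)*s-.5)],[z])[0])
im=cv2.imread('pics/top0raw.png');cr=cv2.resize(im[135:230,160:350],(800,400),interpolation=cv2.INTER_CUBIC);cv2.imwrite('pics/crop1.png',cr)
m=R.from_quat(manip.current_tcp_rot()).as_matrix();w=viewer.get_calibration("wrist")
print(m.T@(w['eye']-manip.current_tool_pos()), (m.T@R.from_quat(w['attitude']).as_matrix()))
for yaw in (0,np.pi/2,np.pi,-np.pi/2):print(yaw,[manip.solve_ik(p,down(yaw)) is not None for p in ([.45,.1,.3],[.45,-.2,.3],[.6,.1,.3])])
E
```

```text
shooter [0.5693 0.0273 0.025 ]
green0 [0.5168 0.0105 0.015 ]
m1 [ 0.4257 -0.1612  0.0256]
m2 [ 0.4263 -0.2034  0.0256]
m3 [ 0.4257 -0.2455  0.0256]
m4 [ 0.4252 -0.2877  0.0256]
hole [ 0.426  -0.3312  0.018 ]
ha [0.5442 0.1186 0.02  ]
hb [ 0.5931 -0.066   0.02  ]
dish [0.5675 0.027  0.016 ]
orange [0.6304 0.17   0.019 ]
brown [ 0.504  -0.1101  0.019 ]
tin [0.3287 0.2679 0.03  ]
bar [0.5031 0.3648 0.02  ]
eraser [0.4298 0.2916 0.01  ]
pen [ 0.3094 -0.33    0.005 ]
railL [ 0.4255 -0.1151  0.018 ]
railR [ 0.4265 -0.3757  0.018 ]
[ 0.0806  0.0003 -0.1584] [[-0.001  -0.9539 -0.3001]
 [ 1.     -0.0008 -0.001 ]
 [ 0.0007 -0.3001  0.9539]]
0 [True, True, True]
1.5707963267948966 [True, True, True]
3.141592653589793 [False, True, True]
-1.5707963267948966 [True, True, True]
```

View pics/crop1.png

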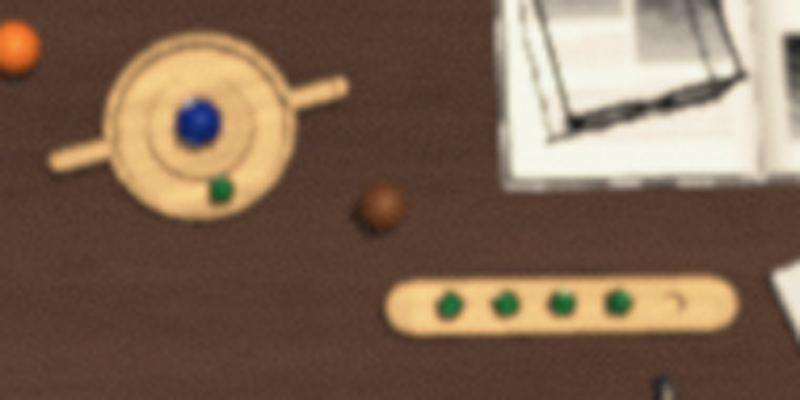

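The crop confirms the choice: the blue shooter is in the dish at (200,123), the groove marble at (221,190), and the rail marbles are at x=451, 507, 563 and 618. The measured 42 mm spacing and 53 mm groove radius agree with the description. Next are closer wrist views.

```bash
cat >> h.py <<'E'
np.set_printoptions(precision=4,suppress=True)
def blobs(im,kind,amin=25):
    h=cv2.cvtColor(im,cv2.COLOR_RGB2HSV)
    lo,hi={'g':((42,90,25),(88,255,255)),'b':((108,130,50),(128,255,255))}[kind]
    n,_,st,ce=cv2.connectedComponentsWithStats(cv2.inRange(h,lo,hi))
    return [(ce[i],st[i,4]) for i in range(1,n) if st[i,4]>amin]
def snap(name,tag):
    c=viewer.get_calibration(name); im=viewer.get_image(name)
    cv2.imwrite(f'pics/{tag}.png',im[:,:,::-1]); np.save(f'pics/{tag}.npy',c,allow_pickle=True); return c,im
def show(c,im):
    for k,z in (('g',.0256),('g',.015),('b',.025)):
        for p,a in blobs(im,k): print(k,z,p,a,px2w(c,[p],[z])[0])
E
python3 - <<'E'
from h import *
manip.move_pose([.42,-.17,.2],down(0)); manip.sleep(.3)
show(*snap('wrist','rail')); 
manip.move_pose([.56,.0,.24],down(0)); manip.sleep(.3)
c,im=snap('wrist','dish'); show(c,im)
cv2.imwrite('pics/both.png',np.hstack([cv2.imread('pics/rail.png'),im[:,:,::-1]])[:,::1]); 
cv2.imwrite('pics/dishbig.png',cv2.resize(im[:,:,::-1],(800,600),interpolation=cv2.INTER_CUBIC))
cv2.imwrite('pics/railbig.png',cv2.resize(cv2.imread('pics/rail.png'),(800,600),interpolation=cv2.INTER_CUBIC))
print(manip.current_clock(),manip.current_q(),w2px(c,[[.568,.027,.016]]))
E
```

```text
g 0.0256 [346.2258   6.2177] 248 [0.517  0.0062 0.0256]
g 0.0256 [257.7978 166.6067] 178 [ 0.4274 -0.1611  0.0256]
g 0.0256 [257.2484 199.7898] 157 [ 0.4269 -0.2031  0.0256]
g 0.0256 [257.24   230.2467] 150 [ 0.4271 -0.2445  0.0256]
g 0.0256 [257.6522 259.4658] 161 [ 0.4279 -0.287   0.0256]
g 0.015 [346.2258   6.2177] 248 [0.52   0.0092 0.015 ]
g 0.015 [257.7978 166.6067] 178 [ 0.4276 -0.1634  0.015 ]
g 0.015 [257.2484 199.7898] 157 [ 0.4271 -0.2067  0.015 ]
g 0.015 [257.24   230.2467] 150 [ 0.4273 -0.2494  0.015 ]
g 0.015 [257.6522 259.4658] 161 [ 0.4281 -0.2934  0.015 ]
b 0.025 [397.5      0.3846] 26 [0.569  0.0117 0.025 ]
g 0.0256 [221.7724 155.931 ] 145 [0.5198 0.0131 0.0256]
g 0.0256 [166.3273 296.6545] 55 [ 0.4252 -0.2082  0.0256]
g 0.0256 [169.3684 315.7263] 95 [ 0.4265 -0.2446  0.0256]
g 0.015 [221.7724 155.931 ] 145 [0.5186 0.0112 0.015 ]
g 0.015 [166.3273 296.6545] 55 [ 0.4213 -0.2164  0.015 ]
g 0.015 [169.3684 315.7263] 95 [ 0.4227 -0.2538  0.015 ]
b 0.025 [259.1726 144.8408] 446 [0.5693 0.0275 0.025 ]
4.525 [-0.2704  0.2989  0.2732  1.7871 -0.0907  1.0678  0.0335] [[258.0337 144.2621]]
```

View pics/dishbig.png

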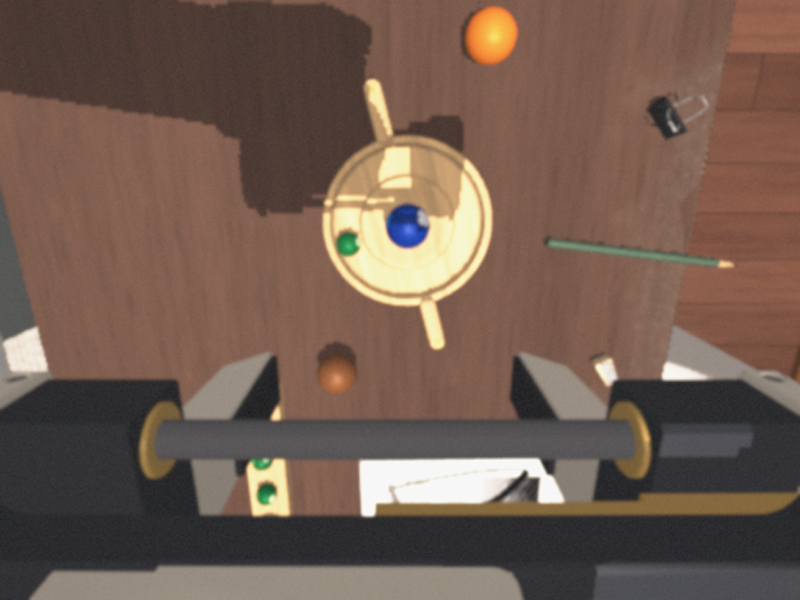

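View pics/railbig.png

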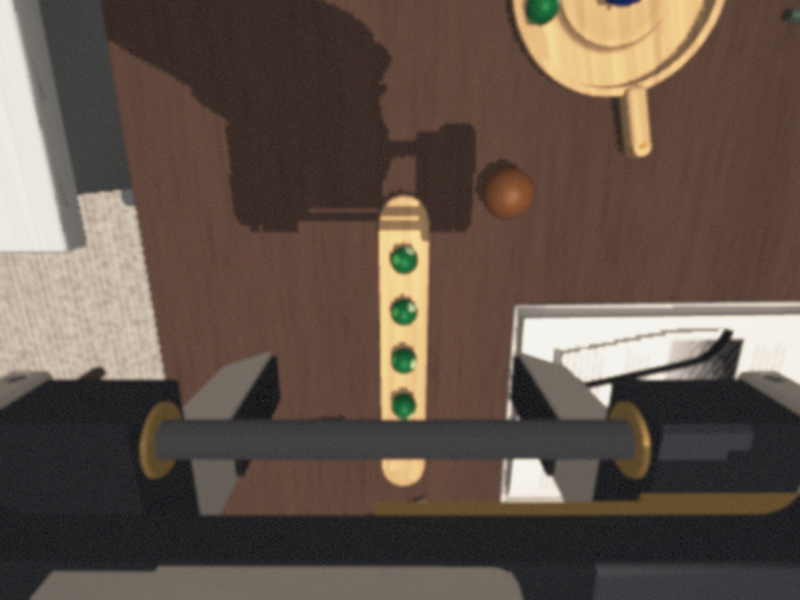

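The dish wrist view shows the shooter at (408,226), the groove marble at (347,243), handle a's tip at (372,84) and handle b's at (437,347). The rail view shows the marbles at (404,260), (404,311), (403,361) and (403,406), and the book is clear of the fingers. The two cameras agree within 2 mm. Now I'll work out the dish yaw and pick the second rail marble.

Run:
```python
from h import *
c=np.load('pics/dish.npy',allow_pickle=True).item(); s=.64
p=lambda q,z:px2w(c,[((u+.5)*s-.5,(v+.5)*s-.5) for u,v in q],[z]*len(q))
P=p([(372,86),(385,135),(429,304),(437,346)],.023); print(P)
d=P[0]-P[3];print('yaw of dish y (deg from +y)',np.degrees(np.arctan2(-d[0],d[1])), (P[0]+P[3])/2,np.hypot(*d[:2]))
ctr=p([(325,220),(491,220),(407,135),(407,305)],.016);print(ctr)
M=np.array([.4265,-.203])
manip.move_pose([*M,.12],down(0)); manip.servo_line([*M,.021],vel=.1)
effector.close(8); print(manip.current_finger_gap(),manip.current_gripper_force(),manip.current_tool_pos())
manip.servo_line([*M,.13],vel=.1); print(manip.current_finger_gap(),manip.current_clock())
show(*snap('top','top1'))
```

```text
[[ 0.5433  0.1355  0.023 ]
 [ 0.553   0.0999  0.023 ]
 [ 0.5908 -0.0415  0.023 ]
 [ 0.599  -0.0821  0.023 ]]
yaw of dish y (deg from +y) 14.354453645950151 [0.5711 0.0267 0.023 ] 0.22458825262935128
[[ 0.5008  0.0321  0.016 ]
 [ 0.6429  0.0316  0.016 ]
 [ 0.5707  0.1002  0.016 ]
 [ 0.5714 -0.0447  0.016 ]]
0.02098350769865106 8.000023663043976 [ 0.4269 -0.2031  0.0211]
0.02118028618980594 9.0583
b 0.025 [206.6721 163.8852] 61 [0.5686 0.0279 0.025 ]
```

```bash
cat >> h.py <<'E'
C=np.array([.5695,.027]); YAW=np.radians(14.5)
def place(phi):  # phi: world angle of radial direction; fingers open tangentially
    T=C+.053*np.array([np.cos(phi),np.sin(phi)])
    c=[]
    for y in (phi+np.pi/2,phi-np.pi/2):
        q=manip.solve_ik([*T,.1],down(y))
        if q is not None: c.append((abs(np.array(q)-manip.current_q()).max(),y))
    y=min(c)[1]
    manip.move_pose([*T,.1],down(y)); manip.servo_line([*T,.03],vel=.1); manip.servo_line([*T,.018],vel=.04); manip.sleep(.2)
    effector.open_jaws(); manip.sleep(.1); manip.servo_line([*T,.12],vel=.1)
    print('placed',manip.current_tool_pos(),manip.current_q(),manip.current_clock())
E
python3 - <<'E'
from h import *
print(manip.current_finger_gap())
place(YAW)
manip.move_pose([.56,.0,.24],down(0)); manip.sleep(.2)
c,im=snap('wrist','dish2'); show(c,im)
cv2.imwrite('pics/dish2big.png',cv2.resize(im[60:220,160:352,::-1],(720,600),interpolation=cv2.INTER_CUBIC)); print(manip.current_clock())
E
```

```text
0.020724588268503548
placed [0.6201 0.0402 0.1191] [-0.0428  0.5367 -0.0871  1.7212  0.0573  0.8876  1.67  ] 14.2667
g 0.0256 [298.9565 135.942 ] 138 [0.6209 0.0406 0.0256]
g 0.0256 [221.6806 156.9167] 144 [0.5199 0.0132 0.0256]
g 0.0256 [168.663  316.2065] 92 [ 0.4263 -0.2441  0.0256]
g 0.015 [298.9565 135.942 ] 138 [0.6226 0.0394 0.015 ]
g 0.015 [221.6806 156.9167] 144 [0.5187 0.0112 0.015 ]
g 0.015 [168.663  316.2065] 92 [ 0.4225 -0.2534  0.015 ]
b 0.025 [259.1419 146.0045] 444 [0.5694 0.0275 0.025 ]
15.95
```

View pics/dish2big.png

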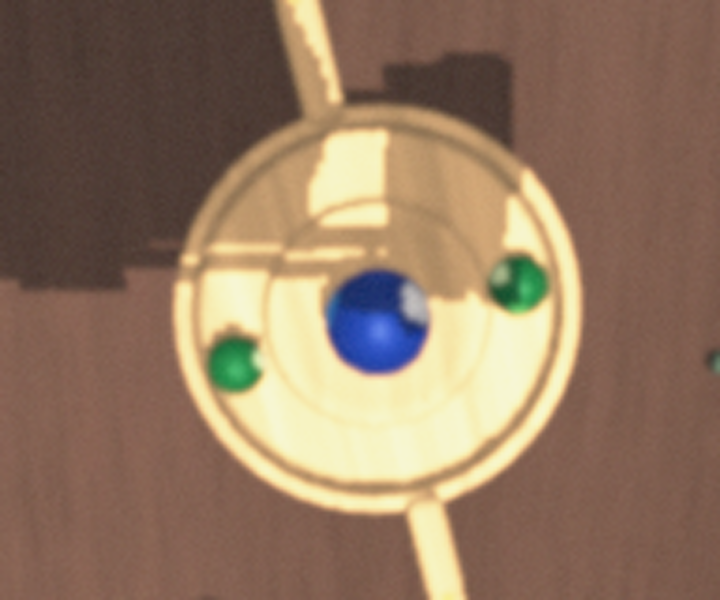

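The second marble lies in the groove at (518,284), opposite the first at (235,364), with the shooter centred at (378,322). Now the third, on handle b's side.

Run:
```python
from h import *
M=np.array([.427,-.161])
manip.move_pose([*M,.12],down(0)); manip.servo_line([*M,.021],vel=.1)
effector.close(8); manip.servo_line([*M,.13],vel=.1); print(manip.current_finger_gap(),manip.current_clock())
if manip.current_finger_gap()>.015:
    place(YAW-np.pi/2)
    manip.move_pose([.56,.0,.24],down(0)); manip.sleep(.2)
    c,im=snap('wrist','dish3'); show(c,im); a=cv2.resize(im[60:350,100:352,::-1],(520,600),interpolation=cv2.INTER_CUBIC)
    cv2.imwrite('pics/dish3big.png',a); print(manip.current_clock())
```

```text
0.021099528004289075 20.3833
placed [ 0.5822 -0.0242  0.1193] [-0.2291  0.4878  0.289   1.8323 -0.1789  0.8482  0.4001] 25.2
g 0.0256 [300.2836 135.7612] 134 [0.621  0.0404 0.0256]
g 0.0256 [222.5862 156.7793] 145 [0.5198 0.0131 0.0256]
g 0.0256 [269.8382 182.8971] 136 [ 0.5828 -0.0227  0.0256]
g 0.0256 [169.5368 316.6526] 95 [ 0.4264 -0.2446  0.0256]
g 0.015 [300.2836 135.7612] 134 [0.6227 0.0393 0.015 ]
g 0.015 [222.5862 156.7793] 145 [0.5186 0.0112 0.015 ]
g 0.015 [269.8382 182.8971] 136 [ 0.5834 -0.0257  0.015 ]
g 0.015 [169.5368 316.6526] 95 [ 0.4226 -0.2539  0.015 ]
b 0.025 [260.2768 145.817 ] 448 [0.5695 0.0274 0.025 ]
26.0167
```

View pics/dish3big.png

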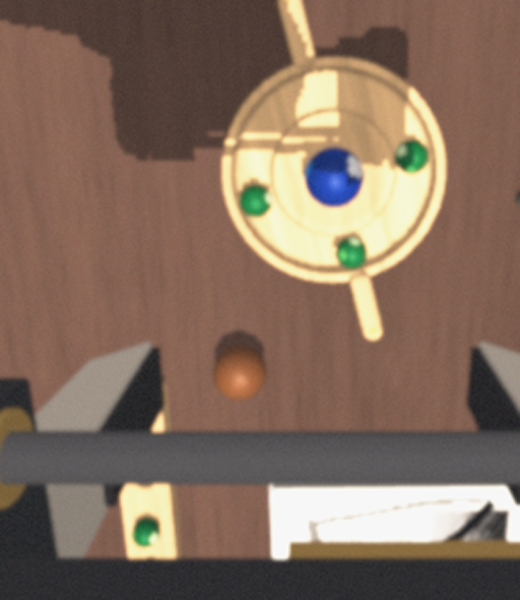

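All three marbles are in the groove at (255,200), (411,155) and (350,251), the shooter is centred at (333,177), and a remaining rail marble shows at (147,531). Now I'll grip handle a and lift a few millimetres to test the hold.

Run:
```python
from h import *
H=np.array([.547,.1163])
manip.move_pose([*H,.1],down(YAW)); manip.servo_line([*H,.03],vel=.1); manip.servo_line([*H,.003],vel=.04); manip.sleep(.2)
f0=manip.current_force();t0=manip.current_wrist_torque()
effector.close(3); print(manip.current_finger_gap()); manip.sleep(.3); effector.close(60); manip.sleep(.3)
print(manip.current_finger_gap(),manip.current_gripper_force(),manip.current_force()-f0)
show(*snap('top','t2'))
for z in (.009,.015):
    manip.servo_line([*H,z],vel=.01); manip.sleep(.3)
    print(z,manip.current_tool_pos(),manip.current_force()-f0,manip.current_wrist_torque()-t0)
c,im=snap('side','s2'); cv2.imwrite('pics/s2big.png',cv2.resize(im[140:220,225:325,::-1],(750,600),interpolation=cv2.INTER_CUBIC))
# predicted side pixels (in crop scale) of handle b tip & a tip underside if level
d=np.array([-np.sin(YAW),np.cos(YAW)])
P=[[*(C+r*d),.012+h] for r,h in ((-117,.006),(-117,.023),(-72,.016),(0,.025))for r in [r/1000]]
print((w2px(c,P)-[225,140]+.5)*7.5); print(manip.current_clock())
```

```text
0.013733579303600389
0.013600763393545594 59.99878227710724 [ 1.0031  0.8018 -1.1842]
b 0.025 [206.7    163.8167] 60 [0.5688 0.0278 0.025 ]
0.009 [0.5469 0.1163 0.0089] [ 0.617   0.5124 -3.0236] [0.1827 0.0437 0.0114]
0.015 [0.5469 0.1163 0.0149] [ 0.9495  0.2037 -2.344 ] [ 0.1506  0.1003 -0.0715]
[[527.2787 399.2153]
 [530.2258 361.2579]
 [445.2965 325.3434]
 [319.1952 227.5166]]
32.85
```

View pics/s2big.png

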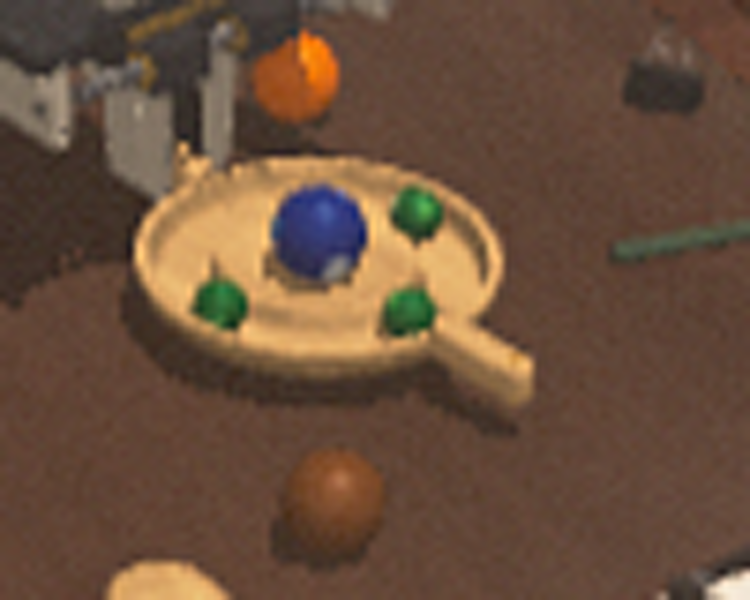

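The dish is clear of the desk, carrying its full weight of about 2.3 N. Handle b's tip is at (528,405), within 1 mm of where a level dish would put it, and the shooter is centred at (320,232). Now lift and turn slowly.

Run:
```python
from h import *
H=np.array([.547,.1163]); r=H-C
manip.servo_line([*H,.113],vel=.035); manip.sleep(.3)
show(*snap('top','t3'))
yaw=np.pi/2; E=C+R.from_euler('z',yaw-YAW).apply([*r,0])[:2]
print(E, manip.solve_ik([*E,.113],down(yaw)))
manip.servo_line([*E,.113],down(yaw),vel=.018); manip.sleep(1)
print(manip.current_tool_pos(),manip.current_q(),manip.current_finger_gap(),manip.current_gripper_force(),manip.current_force(),manip.current_clock())
c,im=snap('side','s3'); a=cv2.resize(im[85:245,200:360,::-1],(600,600),interpolation=cv2.INTER_CUBIC)
c2,im2=snap('top','t4'); show(c2,im2)
cv2.imwrite('pics/s3big.png',a)
P=[[C[0]+.117,C[1],.110+.006],[C[0]+.117,C[1],.110+.023],[*C,.135]]
print((w2px(c,P)-[200,85]+.5)*3.75); 
for p,a in blobs(im2,'b',15): print(px2w(c2,[p],[.135]))
```

```text
b 0.025 [203.6081 154.0811] 74 [0.6013 0.0379 0.025 ]
[0.4774 0.0276] [-0.1098  0.3252 -0.0048  2.0806  0.0023  0.7358  1.4548]
[0.4774 0.0276 0.113 ] [-0.1174  0.3251  0.0041  2.0808 -0.0019  0.7356  1.4587] 0.01346849206630583 59.99611794948578 [ 0.1533  0.4591 -2.263 ] 43.5667
[[389.9936 200.3159]
 [391.6622 180.6349]
 [257.2179 207.9845]]
```

View pics/s3big.png

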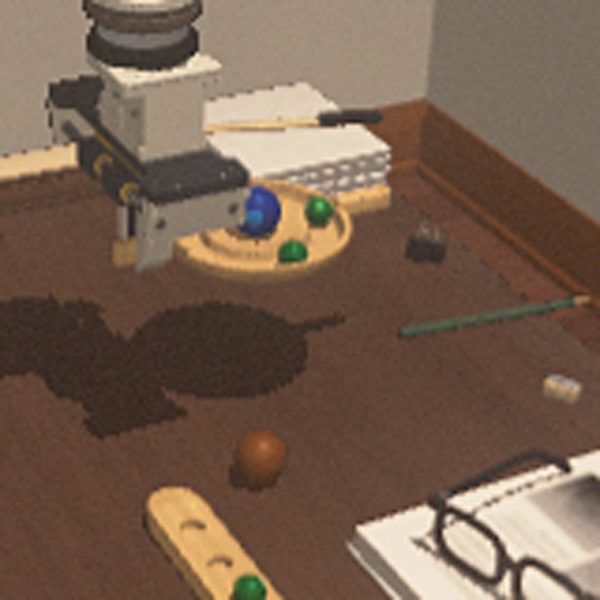

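The dish is held level with its free handle pointing straight across: its tip is at (389,198), against a predicted (391,190). The shooter is centred at about (260,211). Two groove marbles are visible, and the gripper hides the third. The hold is steady, so I'm handing in.

```bash
python3 -c "
from bench import manip
print(manip.hand_in())"
```

```text
the job is handed in; nothing more can be done
None
```

I handed the job in (no verdict came back) with the dish held still by its near handle about 11 cm up, level to about 1°, free handle straight across and shooter centred; all three groove marbles were seen before the lift, but the gripper hid one in the last picture.

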